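True a bowl in a doughnut chuck by quarter turns of its wing nuts

ROBOT

A 6-joint arm with a two-finger parallel gripper is mounted at the origin on the work surface. World frame = base frame: x ahead of the robot, y to its left, z up, the work surface at z = 0. Lengths are in m, angles in rad, forces in N, time in s.
With the tool pointing down it reaches from about 0.35 to 0.775 m from the base axis. Payload 7.3 kg.
Tool frame: the origin (TCP) lies on the centre line of the jaws, within the pads' length; the fingertips stand tip_reach ahead of it and the grasp point (between the pads) lies 6 mm ahead of it (tip_reach is the distance from the TCP to the fingertips, in m); x points along the fingers, y is the direction in which the jaws open and shut, and the axes are right-handed (so a half turn about x gives the same grasp; the last joint's range is limited). The gripper opens to 92 mm and grips with 3 to 60 N. Pads are 19 mm wide; open, the fingers measure 130 mm over their backs; the gripper's body (75 mm by 190 mm) begins 47 mm behind the grasp point.
Start: joints at [-1.428, 0.342, 1.524, -0, 1.275, -0.146], TCP at [0.15, -0.503, 0.252] pointing down, gripper open.
Joint ranges: [-2.53, 2.53], [-0.77, 2.02], [0.04, 2.7], [-1, 4.14], [0.28, 2.66], [-3.11, 3.11]. Speed limits (rad/s): [2.57, 2.57, 3.14, 3.14, 3.14, 3.14].

INTERFACE

Orientations are given as [roll, pitch, yaw] about the fixed x, y, z axes, in that order (R = Rz(yaw) Ry(pitch) Rx(roll)).
In Python, from cell import observe, read_camera, get_calibration, hand_in, tip_reach gives the robot as it stands. The module is installed in compiled form; this text tells all that it offers.
- The arm moves only by the shell command python3 -m crank 'ROWS' [FORCE]. ROWS is JSON, a list of rows, each an object of numbers: "fingers": the opening, from -1 (shut) to 1 (fully open); "tx", "ty", "tz": the shift along the tool's x, y, z in units of 40 mm (1.0 is 40 mm); "roll": the turn about the tool's x in units of 10 degrees (1.0 is 10 degrees). In form: [{"fingers": .., "tx": .., "ty": .., "tz": .., "roll": ..}, ...]. A call has exactly 8 rows; each row is the pose to reach, as a shift and turn from the pose commanded when the call began, along the tool's axes at that moment; what a row does not reach only later rows make up. A row lasts 1/8 s, in which the tool goes at most 62.5 mm and 10.7 degrees, less where a joint would pass 70% of its speed; a pose out of reach is approached as far as the arm can. A call with a gripper value outside its range is refused whole. The fingers move at their own pace and stop on an object; FORCE is the grip in N (left out, the last holds). Time passes only in rows, so rows that repeat a pose let the fingers close, or fill a call up. It gives the time, the measured TCP pose, the force and the opening at its end, in the units of the state.
- observe(): the state, without advancing time (a new reading comes with each control period).
- read_camera(name): name is "scene" or "top"; returns (picture, depth): 420x560x3 uint8, red, green, blue; 420x560 float32, m along the optical axis (not along the pixel's ray), 0 where there is no reading.
- get_calibration(name): a dict with "vertical_fov" (degrees; the focal length in pixels is half the picture's height over the tangent of half this angle, whatever the lens; pixels are square), "cx", "cy" (the principal point, pixels), "pose" (4x4, takes a point from camera to world coordinates). Camera axes: x right, y down, z forward; pixel columns grow to the right and rows downward; lengths in m; the calibration is good to about 2 mm. A picture is of the moment at which its call begins. get_calibration takes no time and is no camera call.
- hand_in(): hands the job in, once; it reports no verdict.
The state is a dict: "time": time; "qpos": joint angles; "qvel": joint speeds; "joint_efforts": joint torques, N m; "tool_pos": TCP position; "tool_rot": TCP orientation; "contact_force": force on the tool from outside, world axes, zero at the start; "torque": the same for the moment, N m; "opening": finger opening in m.
Only numpy, scipy, OpenCV 4.12 (cv2) and the standard library are available. Lean on these libraries where they do the work, as an engineer would, in place of code of your own. Each camera call takes 0.05 s, during which the arm holds its last target. There are 200 camera calls.

TASK

The bowl in the doughnut chuck runs out of true, and its high side is at the wing nut beside the crayon arc on the ring: first ease the nut straight across from it by a quarter turn anticlockwise, then give the marked nut a quarter turn clockwise, then the nut on either side of it a quarter turn clockwise each, and last the marked nut a second quarter turn. Leave the other two nuts as they are, do not touch the bowl, do not disturb the things on the bench, and let go of everything at the end.

Things in the scene. Friction and masses are not known exactly. Their poses are not given: they have to be found in the camera images.
- chuck: Doughnut chuck, lying level on a stub spindle on a board fixed to the bench: it neither turns nor shifts. Plywood back disc 260 mm across and, over it, the plywood ring, joined by six upright 8 mm bolts on a 210 mm circle, 60 degrees apart, each with a steel wing nut on top of the ring. Origin: on the chuck's axis, at its underside, 30 mm above the bench. x points to the marked nut.
- doughnut: The chuck's top ring: 260 mm across, hole 121 mm, 18 mm thick. Origin: centre of its underside; its top face is 134 mm above the bench. The bolt ends stand 58 mm above that face, about 20 mm above the nuts' ears.
- crayon_arc (a point): Middle of the dark wax-crayon arc that marks the high side: 6 mm wide, 65 mm long, on the ring's top face, centred on the chuck's axis at radius 71 mm, just inside the marked nut.
- bowl: Pale wooden bowl, upside down, clamped between disc and ring; its foot, 80 mm across, stands through the ring's hole to about 18 mm above the ring's top face. Origin: same point as the chuck's.
- nut_marked_grip (a point): Wing nut nearest the crayon arc. All six nuts: two upright ears in one plane, 8 to 37 mm above the ring, 54 mm over the ears, flat sides 10 mm apart, on a boss 18 mm across. Point: on its axis, mid-way up the ears, 24 mm above the ring; x along the span of the ears, y square to their flat sides (pinch along y), z up.
- nut_left_grip (a point): Wing nut next to the marked one, anticlockwise round the ring seen from above. Point: on its axis, mid-way up the ears, 24 mm above the ring; x along the span of the ears, y square to their flat sides (pinch along y), z up.
- nut_right_grip (a point): Wing nut next to the marked one, clockwise round the ring seen from above. Point: on its axis, mid-way up the ears, 24 mm above the ring; x along the span of the ears, y square to their flat sides (pinch along y), z up.
- nut_opposite_grip (a point): Wing nut straight across the ring from the marked one. Point: on its axis, mid-way up the ears, 24 mm above the ring; x along the span of the ears, y square to their flat sides (pinch along y), z up.
- nut_marked_tip (a point): Point on one ear of the marked nut, 24 mm out along its x from the turning axis, level with its centre.
- nut_left_tip (a point): Point on one ear of the nut anticlockwise of the marked one, 24 mm out along its x from the turning axis, level with its centre.
- nut_right_tip (a point): Point on one ear of the nut clockwise of the marked one, 24 mm out along its x from the turning axis, level with its centre.
- nut_opposite_tip (a point): Point on one ear of the nut across from the marked one, 24 mm out along its x from the turning axis, level with its centre.
- nut_rest_a_tip (a point): Point on one ear of the nut between the opposite one and nut_left (to be left alone), 24 mm out along its x from the turning axis, level with its centre.
- nut_rest_b_tip (a point): Point on one ear of the nut between the opposite one and nut_right (to be left alone), 24 mm out along its x from the turning axis, level with its centre.
- nut_marked (a joint): Angle of the marked nut on its bolt, rad, growing clockwise seen from above (tightening); a quarter turn is 1.57. At 0 its x points away from the chuck's axis; it starts anywhere from 0 to 1.5. Stiff (about 0.1 N m), stays where it is left, neither rises nor sinks.
- nut_left (a joint): Angle of the nut_left on its bolt, rad, growing clockwise seen from above (tightening); a quarter turn is 1.57. At 0 its x points away from the chuck's axis; it starts anywhere from 0 to 1.5. Stiff (about 0.1 N m), stays where it is left, neither rises nor sinks.
- nut_right (a joint): Angle of the nut_right on its bolt, rad, growing clockwise seen from above (tightening); a quarter turn is 1.57. At 0 its x points away from the chuck's axis; it starts anywhere from 0 to 1.5. Stiff (about 0.1 N m), stays where it is left, neither rises nor sinks.
- nut_opposite (a joint): Angle of the nut across from the marked one on its bolt, rad, growing clockwise seen from above (tightening); a quarter turn is 1.57. At 0 its x points away from the chuck's axis; it starts anywhere from 0 to 1.5. Stiff (about 0.1 N m), stays where it is left, neither rises nor sinks.
- spraycan: Bystander: upright grey spray can, 66 mm across, 180 mm high, close to the chuck on its left. Origin: centre of its underside.
- oil: Bystander: upright amber oil bottle, 72 mm across, 165 mm high, close to the chuck on the far side. Origin: centre of its underside.
- block: Bystander: cork sanding block, 65 x 110 x 30 mm, flat on the bench to the left of the chuck. Origin: centre of its underside.
- gouge: Bystander: turner's gouge lying on the bench to the right of the chuck, 415 mm long, 33 mm thick handle. Origin: on the bench under its middle; x along the shaft.

How it is judged:
By the outcome, as a careful person would: the job done as asked, in the order asked, and still so for the second after the job is handed in, with the robot touching nothing.
It also fails if it takes over 72 s, if anything falls off the work surface, if the arm or the gripper's body presses on something with over 40 N, if the wrist force passes 120 N, or if a joint passes its speed limit or range.

## Working session

There is one attempt and no reset: what is moved stays moved. The work goes in short steps, Python scripts to look and compute and a shell command to move; the robot and the scene stay as the last step left them, time stands still between calls to the robot, and variables do not carry over. Pictures are saved under pics/ and viewed, about 8 in all and at most 12, crops included, and the job is handed in when it is done.

```bash
mkdir -p pics; python3 - <<'E'
from cell import *
import cv2,numpy as np
print(observe(),tip_reach)
for n in("top","scene"):
    p,d=read_camera(n);cv2.imwrite(f"pics/{n}0.png",p[...,::-1]);np.save(f"{n}_d.npy",d);np.save(f"{n}_p.npy",p)
    c=get_calibration(n);print(n,c)
E
```

```text
{'time': 0.0, 'qpos': array([-1.42804263e+00,  3.42769165e-01,  1.52505243e+00, -3.67741513e-05,
        1.27543176e+00, -1.46039161e-01]), 'qvel': array([ 0.00115991, -0.00160326,  0.00181401, -0.00109993, -0.00138556,
       -0.0009662 ]), 'joint_efforts': array([ 4.99551716e-04, -4.31238484e+01, -2.44220638e+01,  7.17783510e-02,
        5.58919518e-02, -1.54940858e-04]), 'tool_pos': array([ 0.14945238, -0.50286633,  0.25100849]), 'tool_rot': array([-1.69566449,  1.56913526,  1.73473175]), 'contact_force': array([ 0.81842879, -0.09373148,  0.4997491 ]), 'torque': array([ 0.0342756 , -0.00051528, -0.0200101 ]), 'opening': 0.09184460271428072} 0.025
top {'vertical_fov': 48.88003449442385, 'cx': 276.7843573638747, 'cy': 213.95720352386886, 'pose': array([[-0.00960189, -0.99811888,  0.06055173,  0.5450898 ],
       [-0.9998387 ,  0.01050231,  0.01456946,  0.03957121],
       [-0.01517799, -0.06040207, -0.99805873,  1.08383785],
       [ 0.        ,  0.        ,  0.        ,  1.        ]])}
scene {'vertical_fov': 54.16802567616877, 'cx': 277.1017103411327, 'cy': 204.76655257960414, 'pose': array([[ 0.12753738,  0.82241481, -0.55440788,  1.04281513],
       [ 0.99178884, -0.10042719,  0.07917878, -0.01875426],
       [ 0.00944018, -0.5599538 , -0.82847005,  0.76579116],
       [ 0.        ,  0.        ,  0.        ,  1.        ]])}
```

View pics/top0.png

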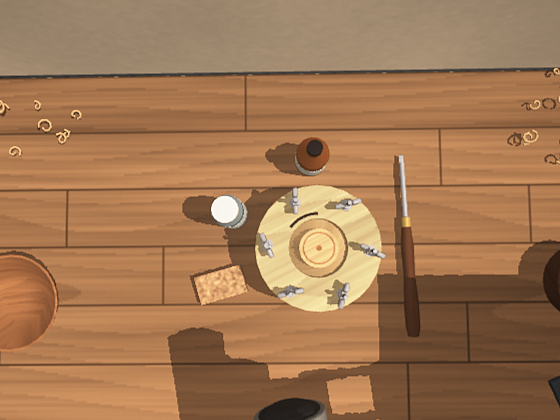

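View pics/scene0.png

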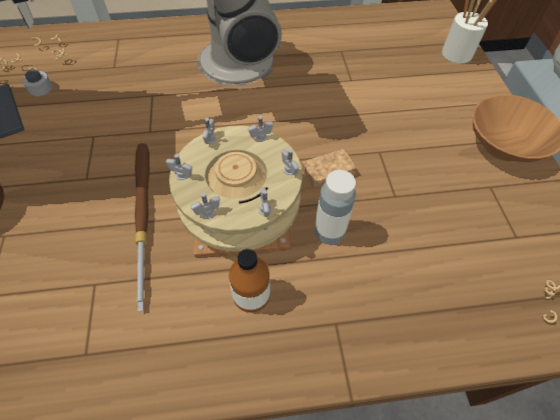

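The top view shows the ring centred near (319,248). The crayon arc is at (304,219), so the marked nut is at (295,200). The can is at (228,211) and the bottle at (313,155). Next I measure the nuts from depth.

```bash
cat >h.py <<'E'
import numpy as np,cv2
from cell import *
def cloud(n,d):
    c=get_calibration(n);f=210/np.tan(np.radians(c["vertical_fov"]/2))
    v,u=np.indices(d.shape);P=np.stack([(u-c["cx"])/f*d,(v-c["cy"])/f*d,d],-1)
    W=P@c["pose"][:3,:3].T+c["pose"][:3,3];W[d<=0]=np.nan;return W
def fitc(P):
    A=np.c_[2*P,np.ones(len(P))];s=np.linalg.lstsq(A,(P**2).sum(1),rcond=None)[0];return s[:2],np.sqrt(s[2]+s[:2]@s[:2])
def nuts(C,ph0,clouds):
    """ear plane direction of each nut about predicted centre"""
    out=[]
    for k in range(6):
        a=ph0+k*np.pi/3;c=C+.105*np.array([np.cos(a),np.sin(a)]);L=[]
        for W in clouds:
            m=(np.hypot(W[...,0]-c[0],W[...,1]-c[1])<.034)&(W[...,2]>.1455)&(W[...,2]<.178);L.append(W[m][:,:2])
        P=np.vstack(L);mu=P.mean(0);w,V=np.linalg.eigh(np.cov((P-mu).T));d=V[:,1]
        yaw=np.arctan2(d[1],d[0]);j=(a-yaw)%np.pi
        out.append((k,c,mu-c,[len(x) for x in L],np.sqrt(w),np.degrees(yaw),j))
    return out
E
python3 - <<'E'
from h import *
np.set_printoptions(precision=4,suppress=True)
Ws=[cloud(n,np.load(n+"_d.npy")) for n in("top","scene")]
for W in Ws:
    m=(abs(W[...,2]-.134)<.004)&(np.hypot(W[...,0]-.5,W[...,1])<.25)
    m=cv2.morphologyEx(m.astype(np.uint8),cv2.MORPH_OPEN,np.ones((3,3)))
    n,l,s,_=cv2.connectedComponentsWithStats(m);i=1+s[1:,4].argmax()
    cs=max(cv2.findContours((l==i).astype(np.uint8),0,1)[0],key=len)[:,0]
    P=W[cs[:,1],cs[:,0]][:,:2];C,r=fitc(P)
    for _ in range(5):
        g=abs(np.hypot(*(P-C).T)-r)<.004;C,r=fitc(P[g])
    print("ring",C,r,g.sum(),len(g),"z",np.median(W[l==i][:,2]))
    m=(W[...,2]>.145)&(W[...,2]<.2)&(abs(np.hypot(W[...,0]-C[0],W[...,1]-C[1])-.105)<.03)
    n,l,s,_=cv2.connectedComponentsWithStats(m.astype(np.uint8))
    for i in range(1,n):
        if s[i,4]>15:
            p=W[l==i][:,:2].mean(0);q=p-C;print(p,np.hypot(*q),np.degrees(np.arctan2(q[1],q[0])),s[i,4],W[l==i][:,2].max())
E
```

```text
ring [ 0.5334 -0.0305] 0.11791225525345815 71 712 z 0.13376521761622878
[0.6274 0.0175] 0.10551816602489512 27.078805713650155 148 0.19399917147543777
[ 0.6207 -0.0869] 0.10384814987347278 -32.856314712336655 156 0.19699148694126922
[0.5405 0.0746] 0.10537173198091668 86.14316312589013 154 0.19442759620743166
[ 0.5272 -0.1331] 0.10280970599003697 -93.48207222807322 164 0.1932400111242476
[ 0.4409 -0.0749] 0.1026700411540797 -154.36911080295155 189 0.19338007139870983
[0.4479 0.0285] 0.10393818156021445 145.40745821112174 171 0.19379764566324764
ring [ 0.5386 -0.0286] 0.12554665990673708 216 434 z 0.13388144576813776
[0.45   0.0297] 0.10601009529123845 146.63534515951355 309 0.19386570324204233
[ 0.4451 -0.0741] 0.10393160247941757 -154.02260740865782 222 0.19358324375724412
[0.5446 0.0753] 0.1040345254964427 86.66249123712939 265 0.1930356608141608
[ 0.531  -0.1329] 0.10455446324163299 -94.1651219367038 316 0.19241956917195446
[0.6344 0.0175] 0.10633333470529259 25.669268198719603 194 0.19357519661768985
[ 0.6246 -0.0861] 0.10348444888811817 -33.737645236377304 374 0.19280852714693808
```

```bash
cat >>h.py <<'E'
def hexfit(W,C0=np.array([.536,-.03])):
    m=(W[...,2]>.182)&(W[...,2]<.2)&(abs(np.hypot(W[...,0]-C0[0],W[...,1]-C0[1])-.105)<.02)
    P=W[m][:,:2];ang=np.degrees(np.arctan2(*(P-C0).T[::-1]));k=np.round((ang-27)/60).astype(int)%6
    M=np.array([np.median(P[k==i],0) for i in range(6)])
    from scipy.optimize import least_squares as ls
    f=lambda s:(M-s[:2]-.105*np.c_[np.cos(s[2]+np.arange(6)*np.pi/3),np.sin(s[2]+np.arange(6)*np.pi/3)]).ravel()
    r=ls(f,[*C0,.47]);return r.x,r.fun.reshape(6,2),np.bincount(k)
E
python3 - <<'E'
from h import *
np.set_printoptions(precision=4,suppress=True)
Ws=[cloud(n,np.load(n+"_d.npy")) for n in("top","scene")]
S=[]
for W in Ws:
    s,res,n=hexfit(W);S.append(s);print(s,np.degrees(s[2]),n,abs(res).max())
    for o in nuts(s[:2],s[2],[W]): print(*o)
s=np.mean(S,0);print("mean",s)
for k in range(6):print(k,s[:2]+.105*np.array([np.cos(s[2]+k*np.pi/3),np.sin(s[2]+k*np.pi/3)]))
for W,n in zip(Ws,("top","scene")):
    p=np.load(n+"_p.npy").astype(int);r=np.hypot(W[...,0]-s[0],W[...,1]-s[1])
    m=(p.sum(-1)<200)&(abs(W[...,2]-.134)<.004)&(r<.085)&(r>.06);q=W[m][:,:2]-s[:2]
    print("arc",m.sum(),np.degrees(np.arctan2(*q.mean(0)[::-1])),r[m].mean())
p=cv2.imread("pics/top0.png")[170:330,240:400];cv2.imwrite("pics/crop.png",cv2.resize(p,None,fx=3.7,fy=3.7,interpolation=2))
E
```

```text
[ 0.5343 -0.0293  0.4613] 26.427873925388216 [18 16 19 19 19 20] 0.0007244922284066202
0 [0.6283 0.0174] [-0.0009  0.0001] [129] [0.0035 0.0153] -177.28206134410442 0.41381643588737527
1 [0.5408 0.0755] [-0.0003 -0.0009] [138] [0.0036 0.0152] -156.12613991341522 1.0917735018252177
2 [0.4468 0.0287] [ 0.0012 -0.0002] [150] [0.0033 0.0151] 102.64431550877758 0.7641672526091303
3 [ 0.4402 -0.076 ] [0.0006 0.0011] [165] [0.0033 0.015 ] 160.59370240044802 0.7999572030340363
4 [ 0.5277 -0.1341] [-0.0006  0.001 ] [143] [0.0037 0.015 ] 61.36827554491836 0.4373725009666378
5 [ 0.6217 -0.0874] [-0.0011  0.0005] [135] [0.0037 0.0151] 104.63996552509674 0.7293365891068833
[ 0.5366 -0.0279  0.4567] 26.1669062338805 [30 27 23 27 28 32] 0.0007174993859921791
0 [0.6308 0.0184] [ 0.0047 -0.0012] [156] [0.0033 0.0151] -175.60077495630654 0.3799177072932016
1 [0.5436 0.0769] [ 0.0014 -0.0016] [230] [0.0027 0.0149] -154.67585408339758 1.0619064935382525
2 [0.4493 0.0306] [ 0.0008 -0.001 ] [274] [0.0025 0.0144] 102.48691751443461 0.7623596203883121
3 [ 0.4423 -0.0742] [0.0033 0.0002] [189] [0.0026 0.015 ] 157.75690546686664 0.8449139042773721
4 [ 0.5296 -0.1327] [ 0.0016 -0.0003] [277] [0.0024 0.0147] 62.38614159932831 0.4150526415147615
5 [ 0.6238 -0.0864] [0.0009 0.0003] [332] [0.0026 0.0142] 104.88705447259574 0.7204693279696
mean [ 0.5354 -0.0286  0.459 ]
0 [0.6295 0.0179]
1 [0.5422 0.0762]
2 [0.4481 0.0297]
3 [ 0.4413 -0.0751]
4 [ 0.5286 -0.1334]
5 [ 0.6228 -0.0869]
arc 46 26.208726448716423 0.06827770045065552
arc 36 20.548469255341132 0.06994147682859819
```

View pics/crop.png

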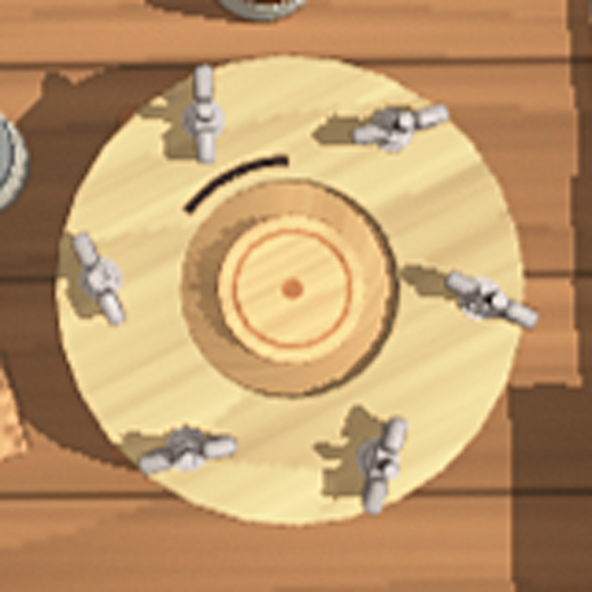

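```bash
cat >>h.py <<'E'
from scipy.spatial.transform import Rotation as Ro
import sys
N={'m':(.6295,.0179),'l':(.5422,.0762),'r':(.6228,-.0869),'o':(.4413,-.0751)}
def go(x,y,z,ear):
    s=observe();R=Ro.from_euler('xyz',s['tool_rot']).as_matrix();p=s['tool_pos']
    # assumed: commanded tool exactly down
    t=np.array([x,y,z])-p;yy=np.degrees(np.arctan2(R[1,1],R[0,1]))
    Y=np.array([np.cos(np.radians(yy)),np.sin(np.radians(yy)),0]);X=np.array([0,0,-1.]);Z=np.cross(X,Y)
    print("pos",p.round(4),"yawY",round(yy,2),"q",s['qpos'].round(3),"F",s['contact_force'].round(1),"open",round(s['opening'],4),"t",round(s['time'],2))
    print("tx ty tz",(np.array([t@X,t@Y,t@Z])/.04).round(3))
    r=(yy-(ear+90))/10
    dq1=np.arctan2(y,x)-s['qpos'][0]
    for k in(-36,-18,0,18,36):
        q6=s['qpos'][5]+dq1+np.radians((r+k)*10)
        if abs(q6)<3.1:print("roll",round(r+k,3),"q6+",q6.round(2))
E
python3 -c "
from h import *
go(*N['o'],.24,-20.3)
Ws=cloud('top',np.load('top_d.npy'));print('can',Ws[211,228],'oil',Ws[148,314])"
```

```text
pos [ 0.1495 -0.5029  0.2511] yawY -73.45 q [-1.428  0.343  1.525 -0.     1.275 -0.146] F [-0.3  0.5  0.1] open 0.092 t 0.1
tx ty tz [  0.278  -8.174 -10.039]
roll -14.315 q6+ -1.39
roll 3.685 q6+ 1.76
can [0.6069704  0.14890208 0.17678009] oil [ 0.73345353 -0.02325317  0.16118855]
```

```bash
python3 -m crank '[{"fingers":-0.2,"tx":0.28,"ty":-1.2,"tz":-1.5,"roll":0.6},{"fingers":-0.2,"tx":0.28,"ty":-2.2,"tz":-2.8,"roll":1.2},{"fingers":-0.2,"tx":0.28,"ty":-3.2,"tz":-4.0,"roll":1.8},{"fingers":-0.2,"tx":0.28,"ty":-4.2,"tz":-5.2,"roll":2.4},{"fingers":-0.2,"tx":0.28,"ty":-5.2,"tz":-6.4,"roll":3.0},{"fingers":-0.2,"tx":0.28,"ty":-6.2,"tz":-7.6,"roll":3.4},{"fingers":-0.2,"tx":0.28,"ty":-7.2,"tz":-8.8,"roll":3.685},{"fingers":-0.2,"tx":0.28,"ty":-8.17,"tz":-10.04,"roll":3.685}]' 30; python3 -c "
from h import *
go(*N['o'],.168,-20.3)"
```

```text
time: 1.1
tool_pos: [0.4316, -0.0889, 0.2405]
tool_rot: [2.291, 1.57, -1.206]
contact_force: [0.4, -0.1, -0.0]
opening: 0.037
pos [ 0.4316 -0.0889  0.2405] yawY -110.34 q [-0.377  0.198  1.758 -0.     1.186  1.549] F [ 0.4 -0.1 -0. ] open 0.037 t 1.1
tx ty tz [ 1.813 -0.407 -0.109]
roll -18.004 q6+ -1.38
roll -0.004 q6+ 1.76
```

```bash
python3 -m crank '[{"fingers":-0.2,"tx":0},{"fingers":-0.2,"tx":0},{"fingers":-0.2,"tx":0},{"fingers":-0.2,"tx":0},{"fingers":-0.2,"tx":0},{"fingers":-0.2,"tx":0},{"fingers":-0.2,"tx":0},{"fingers":-0.2,"tx":0}]'; python3 -c "
from h import *
go(*N['o'],.168,-20.3)
p,d=read_camera('scene');cv2.imwrite('pics/s1.png',cv2.resize(p[60:320,80:400,::-1],None,fx=2.4,fy=2.3))"
```

```text
pos [ 0.4316 -0.0889  0.2405] yawY -110.34 q [-0.377  0.198  1.758 -0.     1.186  1.549] F [ 0.4 -0.1 -0. ] open 0.037 t 1.1
tx ty tz [ 1.813 -0.407 -0.109]
roll -18.004 q6+ -1.38
roll -0.004 q6+ 1.76invalid input at $[0]: expected keys fingers, tx, ty, tz, roll
```

View pics/s1.png

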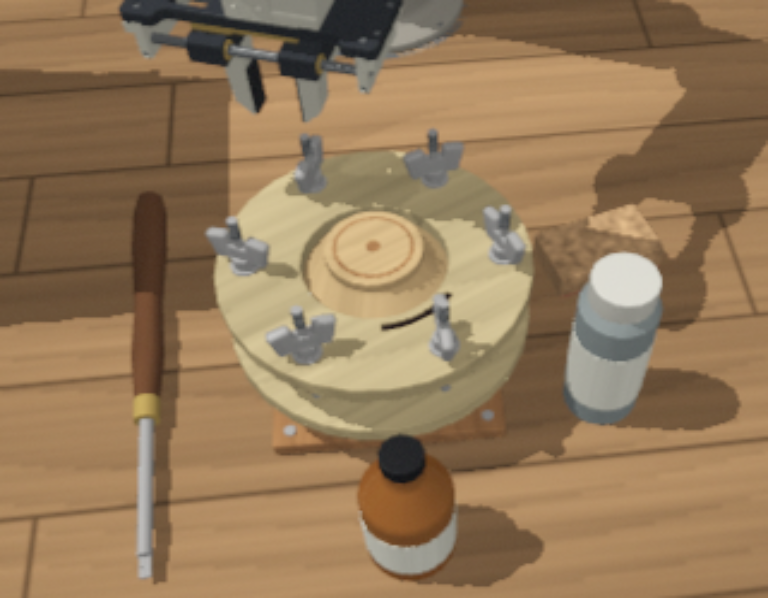

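The scene crop shows the gripper behind and above the opposite nut at crop (312,160), with a low boss. I hold briefly to let it settle.

```bash
python3 -m crank '[{"fingers":-0.2,"tx":0,"ty":0,"tz":0,"roll":0},{"fingers":-0.2,"tx":0,"ty":0,"tz":0,"roll":0},{"fingers":-0.2,"tx":0,"ty":0,"tz":0,"roll":0},{"fingers":-0.2,"tx":0,"ty":0,"tz":0,"roll":0},{"fingers":-0.2,"tx":0,"ty":0,"tz":0,"roll":0},{"fingers":-0.2,"tx":0,"ty":0,"tz":0,"roll":0},{"fingers":-0.2,"tx":0,"ty":0,"tz":0,"roll":0},{"fingers":-0.2,"tx":0,"ty":0,"tz":0,"roll":0}]'; python3 -c "
from h import *
go(*N['o'],.168,-20.3)"
```

```text
time: 2.15
tool_pos: [0.4308, -0.0907, 0.2405]
tool_rot: [2.161, 1.571, -1.335]
contact_force: [-1.5, 1.1, -0.0]
opening: 0.0368
pos [ 0.4308 -0.0907  0.2405] yawY -110.3 q [-0.382  0.197  1.758 -0.     1.186  1.543] F [-1.5  1.1 -0. ] open 0.0368 t 2.15
tx ty tz [ 1.813 -0.457 -0.11 ]
roll -18.0 q6+ -1.39
roll 0.0 q6+ 1.76
```

```bash
python3 -m crank '[{"fingers":-0.2,"tx":0,"ty":-0.455,"tz":-0.11,"roll":0},{"fingers":-0.2,"tx":0,"ty":-0.455,"tz":-0.11,"roll":0},{"fingers":-0.2,"tx":0.5,"ty":-0.455,"tz":-0.11,"roll":0},{"fingers":-0.2,"tx":1,"ty":-0.455,"tz":-0.11,"roll":0},{"fingers":-0.2,"tx":1.4,"ty":-0.455,"tz":-0.11,"roll":0},{"fingers":-0.2,"tx":1.81,"ty":-0.455,"tz":-0.11,"roll":0},{"fingers":-0.2,"tx":1.81,"ty":-0.455,"tz":-0.11,"roll":0},{"fingers":-0.2,"tx":1.81,"ty":-0.455,"tz":-0.11,"roll":0}]'; python3 -c "
from h import *
go(*N['o'],.168,-20.3)
p,d=read_camera('scene');cv2.imwrite('pics/s2.png',cv2.resize(p[60:260,130:330,::-1],None,fx=3,fy=3))"
```

```text
time: 3.15
tool_pos: [0.4415, -0.0755, 0.1687]
tool_rot: [2.922, 1.57, -0.574]
contact_force: [0.4, 0.6, 0.1]
opening: 0.0373
pos [ 0.4415 -0.0755  0.1687] yawY -110.31 q [-0.341  0.296  1.849 -0.     0.995  1.585] F [0.4 0.6 0.1] open 0.0373 t 3.15
tx ty tz [ 0.017 -0.008  0.008]
roll -18.001 q6+ -1.38
roll -0.001 q6+ 1.76
```

View pics/s2.png

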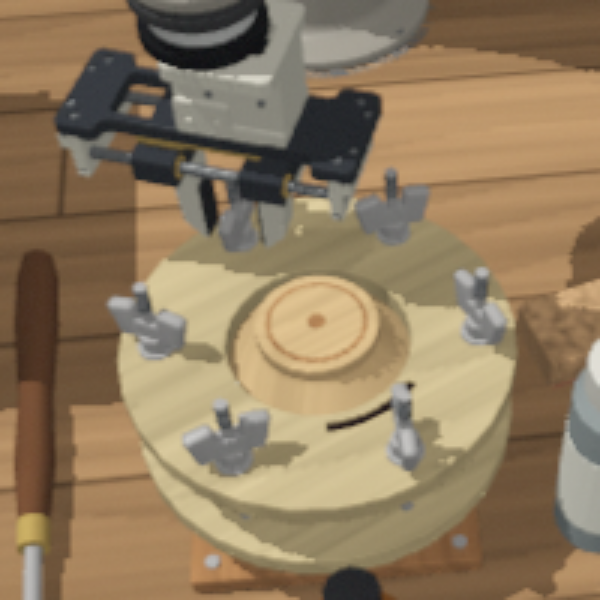

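Crop (240,225): the fingers straddle the opposite nut's ears. Closing.

```bash
python3 -m crank '[{"fingers":-0.4,"tx":0,"ty":0,"tz":0,"roll":0},{"fingers":-0.6,"tx":0,"ty":0,"tz":0,"roll":0},{"fingers":-0.8,"tx":0,"ty":0,"tz":0,"roll":0},{"fingers":-1,"tx":0,"ty":0,"tz":0,"roll":0},{"fingers":-1,"tx":0,"ty":0,"tz":0,"roll":0},{"fingers":-1,"tx":0,"ty":0,"tz":0,"roll":0},{"fingers":-1,"tx":0,"ty":0,"tz":0,"roll":0},{"fingers":-1,"tx":0,"ty":0,"tz":0,"roll":0}]' 30; python3 -c "
from h import *
go(*N['o'],.168,-20.3);print(observe()['torque'])"
```

```text
time: 4.2
tool_pos: [0.441, -0.0765, 0.1684]
tool_rot: [1.732, 1.568, -1.764]
contact_force: [-2.4, -5.7, 0.7]
opening: 0.016
pos [ 0.441  -0.0765  0.1684] yawY -110.27 q [-0.342  0.296  1.85  -0.003  0.995  1.585] F [-2.4 -5.7  0.7] open 0.016 t 4.2
tx ty tz [ 0.01  -0.037  0.005]
roll -17.997 q6+ -1.38
roll 0.003 q6+ 1.76
[-1.17627879  0.5467679   0.01062984]
```

Opening 16 mm suggests the tips are on the boss, since the ears are 10 mm thick. I re-grip 6 mm higher.

```bash
python3 -m crank '[{"fingers":-0.4,"tx":0,"ty":0,"tz":0,"roll":0},{"fingers":-0.4,"tx":0,"ty":0,"tz":0,"roll":0},{"fingers":-0.4,"tx":-0.15,"ty":0.03,"tz":0,"roll":0},{"fingers":-0.4,"tx":-0.15,"ty":0.03,"tz":0,"roll":0},{"fingers":-1,"tx":-0.15,"ty":0.03,"tz":0,"roll":0},{"fingers":-1,"tx":-0.15,"ty":0.03,"tz":0,"roll":0},{"fingers":-1,"tx":-0.15,"ty":0.03,"tz":0,"roll":0},{"fingers":-1,"tx":-0.15,"ty":0.03,"tz":0,"roll":0}]' 30; python3 -c "
from h import *
go(*N['o'],.168,-20.3);print(observe()['torque'])"
```

```text
time: 5.2
tool_pos: [0.4407, -0.0766, 0.174]
tool_rot: [1.323, 1.57, -2.173]
contact_force: [-2.0, -3.1, 0.5]
opening: 0.0097
pos [ 0.4407 -0.0766  0.174 ] yawY -110.29 q [-3.430e-01  2.880e-01  1.843e+00 -1.000e-03  1.011e+00  1.582e+00] F [-2.  -3.1  0.5] open 0.0097 t 5.2
tx ty tz [ 0.151 -0.041 -0.001]
roll -17.999 q6+ -1.38
roll 0.001 q6+ 1.76
[-0.43855809  0.23268384  0.14188355]
```

```bash
python3 -m crank '[{"fingers":-1,"tx":0,"ty":0.015,"tz":0,"roll":-1},{"fingers":-1,"tx":0,"ty":0.015,"tz":0,"roll":-2},{"fingers":-1,"tx":0,"ty":0.015,"tz":0,"roll":-3},{"fingers":-1,"tx":0,"ty":0.015,"tz":0,"roll":-4},{"fingers":-1,"tx":0,"ty":0.015,"tz":0,"roll":-5},{"fingers":-1,"tx":0,"ty":0.015,"tz":0,"roll":-6},{"fingers":-1,"tx":0,"ty":0.015,"tz":0,"roll":-7},{"fingers":-1,"tx":0,"ty":0.015,"tz":0,"roll":-8}]' 30; python3 -c "
from h import *
go(*N['o'],.174,69.7);print(observe()['torque'])"
```

```text
time: 6.2
tool_pos: [0.4404, -0.0759, 0.174]
tool_rot: [-2.344, 1.569, 1.844]
contact_force: [-1.1, 3.5, 1.6]
opening: 0.0098
pos [ 0.4404 -0.0759  0.174 ] yawY -30.01 q [-0.344  0.288  1.843  0.002  1.012  0.179] F [-1.1  3.5  1.6] open 0.0098 t 6.2
tx ty tz [ 0.001  0.009 -0.029]
roll -18.971 q6+ -2.96
roll -0.971 q6+ 0.18
[ 0.52277133  0.14466802 -0.09729837]
```

```bash
python3 -m crank '[{"fingers":-1,"tx":0,"ty":0,"tz":0,"roll":-1},{"fingers":-1,"tx":0,"ty":0,"tz":0,"roll":-1},{"fingers":-0.2,"tx":0,"ty":0,"tz":0,"roll":-1},{"fingers":-0.2,"tx":0,"ty":0,"tz":0,"roll":-1},{"fingers":-0.2,"tx":0,"ty":0,"tz":0,"roll":-1},{"fingers":-0.2,"tx":-0.6,"ty":0,"tz":0,"roll":-1},{"fingers":-0.2,"tx":-1.6,"ty":0,"tz":0,"roll":-1},{"fingers":-0.2,"tx":-1.6,"ty":0,"tz":0,"roll":-1}]' 30; python3 -c "
from h import *
go(*N['m'],.238,3.5)"
```

```text
time: 7.2
tool_pos: [0.4422, -0.0775, 0.2406]
tool_rot: [1.554, 1.564, -0.372]
contact_force: [0.2, 0.5, -0.3]
opening: 0.0367
pos [ 0.4422 -0.0775  0.2406] yawY -20.35 q [-0.345  0.21   1.742 -0.     1.184  0.011] F [ 0.2  0.5 -0.3] open 0.0367 t 7.2
tx ty tz [ 0.066  3.562 -3.866]
roll -11.385 q6+ -1.6
roll 6.615 q6+ 1.54
```

```bash
python3 -m crank '[{"fingers":-0.2,"tx":0.06,"ty":0.5,"tz":-0.55,"roll":-1},{"fingers":-0.2,"tx":0.06,"ty":1.1,"tz":-1.2,"roll":-2},{"fingers":-0.2,"tx":0.06,"ty":1.7,"tz":-1.8,"roll":-3},{"fingers":-0.2,"tx":0.06,"ty":2.3,"tz":-2.4,"roll":-4},{"fingers":-0.2,"tx":0.06,"ty":2.8,"tz":-3.1,"roll":-5},{"fingers":-0.2,"tx":0.06,"ty":3.3,"tz":-3.6,"roll":-6},{"fingers":-0.2,"tx":0.06,"ty":3.56,"tz":-3.865,"roll":-7},{"fingers":-0.2,"tx":0.06,"ty":3.56,"tz":-3.865,"roll":-8}]' 30;  python3 -c "
from h import *
go(*N['m'],.174,3.5)"
```

```text
time: 8.2
tool_pos: [0.6283, 0.0192, 0.2337]
tool_rot: [-2.672, 1.569, 3.089]
contact_force: [-0.9, -0.4, 0.2]
opening: 0.0368
pos [0.6283 0.0192 0.2337] yawY 60.04 q [-0.091  0.549  1.241 -0.     1.353 -1.139] F [-0.9 -0.4  0.2] open 0.0368 t 8.2
tx ty tz [ 1.492 -0.012  0.043]
roll -3.346 q6+ -1.6
roll 14.654 q6+ 1.54
```

```bash
python3 -m crank '[{"fingers":-0.2,"tx":0,"ty":-0.01,"tz":0.04,"roll":-1},{"fingers":-0.2,"tx":0,"ty":-0.01,"tz":0.04,"roll":-2},{"fingers":-0.2,"tx":0,"ty":-0.01,"tz":0.04,"roll":-3},{"fingers":-0.2,"tx":0.3,"ty":-0.01,"tz":0.04,"roll":-3.35},{"fingers":-0.2,"tx":0.7,"ty":-0.01,"tz":0.04,"roll":-3.35},{"fingers":-0.2,"tx":1.1,"ty":-0.01,"tz":0.04,"roll":-3.35},{"fingers":-0.2,"tx":1.49,"ty":-0.01,"tz":0.04,"roll":-3.35},{"fingers":-0.2,"tx":1.49,"ty":-0.01,"tz":0.04,"roll":-3.35}]' 30;  python3 -c "
from h import *
go(*N['m'],.174,3.5)
p,d=read_camera('scene');cv2.imwrite('pics/s3.png',cv2.resize(p[60:260,130:330,::-1],None,fx=3,fy=3))"
```

```text
time: 9.2
tool_pos: [0.6282, 0.0176, 0.1741]
tool_rot: [3.023, 1.567, 3.079]
contact_force: [-0.6, -0.1, 0.1]
opening: 0.037
pos [0.6282 0.0176 0.1741] yawY 93.17 q [-0.094  0.597  1.326 -0.     1.223 -1.72 ] F [-0.6 -0.1  0.1] open 0.037 t 9.2
tx ty tz [0.003 0.006 0.033]
roll -0.033 q6+ -1.6
roll 17.967 q6+ 1.54
```

View pics/s3.png

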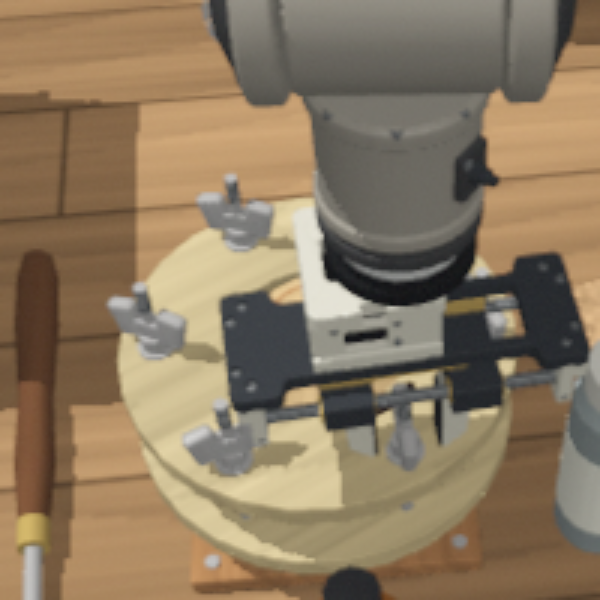

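Crop (405,440): the fingers straddle the marked nut. The opposite nut at (235,215) has turned. Next I close and begin the clockwise turn.

```bash
python3 -m crank '[{"fingers":-1,"tx":0,"ty":0,"tz":0,"roll":0},{"fingers":-1,"tx":0,"ty":0,"tz":0,"roll":0},{"fingers":-1,"tx":0,"ty":0,"tz":0,"roll":0},{"fingers":-1,"tx":0,"ty":0,"tz":0,"roll":0},{"fingers":-1,"tx":0,"ty":0,"tz":0,"roll":0},{"fingers":-1,"tx":0,"ty":0,"tz":0,"roll":1},{"fingers":-1,"tx":0,"ty":0,"tz":0,"roll":2},{"fingers":-1,"tx":0,"ty":0,"tz":0,"roll":3}]' 30;  python3 -c "
from h import *
go(*N['m'],.174,-86.5);print(observe()['torque'])"
```

```text
time: 10.25
tool_pos: [0.6291, 0.0167, 0.1766]
tool_rot: [-0.782, 1.569, -1.255]
contact_force: [-1.1, -3.4, 3.6]
opening: 0.0097
pos [0.6291 0.0167 0.1766] yawY 62.88 q [-0.094  0.594  1.323 -0.002  1.223 -1.191] F [-1.1 -3.4  3.6] open 0.0097 t 10.25
tx ty tz [ 0.064  0.03  -0.005]
roll 5.938 q6+ -0.03
[-0.67491078  0.03521723  0.14486082]
```

```bash
python3 -m crank '[{"fingers":-1,"tx":0,"ty":0,"tz":0,"roll":1},{"fingers":-1,"tx":0,"ty":0,"tz":0,"roll":2},{"fingers":-1,"tx":0,"ty":0,"tz":0,"roll":3},{"fingers":-1,"tx":0,"ty":0,"tz":0,"roll":4},{"fingers":-1,"tx":0,"ty":0,"tz":0,"roll":5},{"fingers":-1,"tx":0,"ty":0,"tz":0,"roll":5.95},{"fingers":-1,"tx":0,"ty":0,"tz":0,"roll":5.95},{"fingers":-1,"tx":0,"ty":0,"tz":0,"roll":5.95}]' 30;  python3 -c "
from h import *
go(*N['m'],.174,-86.5);print(observe()['torque'])"
```

```text
time: 11.25
tool_pos: [0.6282, 0.0161, 0.1766]
tool_rot: [-0.684, 1.568, -2.191]
contact_force: [-4.7, -5.9, 4.7]
opening: 0.0096
pos [0.6282 0.0161 0.1766] yawY 3.67 q [-0.095  0.594  1.324 -0.003  1.225 -0.158] F [-4.7 -5.9  4.7] open 0.0096 t 11.25
tx ty tz [ 0.064  0.034 -0.042]
roll 0.017 q6+ -0.03
[-0.98636764  0.61332045 -0.10041588]
```

```bash
python3 -m crank '[{"fingers":-0.2,"tx":0,"ty":0,"tz":0,"roll":0},{"fingers":-0.2,"tx":0,"ty":0,"tz":0,"roll":0},{"fingers":-0.2,"tx":0,"ty":0,"tz":0,"roll":0},{"fingers":-0.2,"tx":-0.5,"ty":0,"tz":0,"roll":0},{"fingers":-0.2,"tx":-1.0,"ty":0,"tz":0,"roll":0},{"fingers":-0.2,"tx":-1.55,"ty":0,"tz":0,"roll":0},{"fingers":-0.2,"tx":-1.55,"ty":0,"tz":0,"roll":0},{"fingers":-0.2,"tx":-1.55,"ty":0,"tz":0,"roll":0}]' 30;  python3 -c "
from h import *
go(*N['l'],.236,24.8)
go(*N['r'],.236,-75.2)"
```

```text
time: 12.25
tool_pos: [0.6286, 0.0177, 0.237]
tool_rot: [-1.701, 1.569, 3.076]
contact_force: [-0.3, -0.4, -0.8]
opening: 0.0365
pos [0.6286 0.0177 0.237 ] yawY 3.71 q [-0.094  0.547  1.235 -0.     1.361 -0.158] F [-0.3 -0.4 -0.8] open 0.0365 t 12.25
tx ty tz [ 0.026 -2.062 -1.6  ]
roll -11.109 q6+ -1.86
roll 6.891 q6+ 1.28
pos [0.6286 0.0177 0.237 ] yawY 3.71 q [-0.094  0.547  1.235 -0.     1.361 -0.158] F [-0.3 -0.4 -0.8] open 0.0365 t 12.25
tx ty tz [ 0.026 -0.315  2.599]
roll -1.109 q6+ -0.4
roll 16.891 q6+ 2.74
```

```bash
python3 -m crank '[{"fingers":-0.2,"tx":0,"ty":-0.4,"tz":-0.3,"roll":-1},{"fingers":-0.2,"tx":0,"ty":-0.8,"tz":-0.6,"roll":-2},{"fingers":-0.2,"tx":0,"ty":-1.2,"tz":-0.9,"roll":-3},{"fingers":-0.2,"tx":0,"ty":-1.6,"tz":-1.25,"roll":-4},{"fingers":-0.2,"tx":0,"ty":-2.06,"tz":-1.6,"roll":-5},{"fingers":-0.2,"tx":0,"ty":-2.06,"tz":-1.6,"roll":-6},{"fingers":-0.2,"tx":0,"ty":-2.06,"tz":-1.6,"roll":-7},{"fingers":-0.2,"tx":0,"ty":-2.06,"tz":-1.6,"roll":-8}]' 30;  python3 -c "
from h import *
go(*N['l'],.175,24.8)"
```

```text
time: 13.25
tool_pos: [0.5421, 0.0762, 0.2368]
tool_rot: [-3.016, 1.569, -3.121]
contact_force: [0.4, -0.6, -0.4]
opening: 0.0368
pos [0.5421 0.0762 0.2368] yawY 84.04 q [-0.     0.396  1.484 -0.     1.263 -1.467] F [ 0.4 -0.6 -0.4] open 0.0368 t 13.25
tx ty tz [1.544e+00 1.000e-03 4.000e-03]
roll -3.076 q6+ -1.86
roll 14.924 q6+ 1.28
```

```bash
python3 -m crank '[{"fingers":-0.2,"tx":0,"ty":0,"tz":0,"roll":-1},{"fingers":-0.2,"tx":0,"ty":0,"tz":0,"roll":-2},{"fingers":-0.2,"tx":0,"ty":0,"tz":0,"roll":-3},{"fingers":-0.2,"tx":0.3,"ty":0,"tz":0,"roll":-3.08},{"fingers":-0.2,"tx":0.7,"ty":0,"tz":0,"roll":-3.08},{"fingers":-0.2,"tx":1.1,"ty":0,"tz":0,"roll":-3.08},{"fingers":-0.2,"tx":1.54,"ty":0,"tz":0,"roll":-3.08},{"fingers":-0.2,"tx":1.54,"ty":0,"tz":0,"roll":-3.08}]' 30;  python3 -c "
from h import *
go(*N['l'],.175,24.8)"
```

```text
time: 14.25
tool_pos: [0.5412, 0.0761, 0.1741]
tool_rot: [2.726, 1.566, -3.132]
contact_force: [-0.2, -0.2, 0.4]
opening: 0.0366
pos [0.5412 0.0761 0.1741] yawY 114.34 q [-1.000e-03  4.560e-01  1.574e+00 -0.000e+00  1.116e+00 -1.996e+00] F [-0.2 -0.2  0.4] open 0.0366 t 14.25
tx ty tz [-0.023 -0.007  0.023]
roll -0.046 q6+ -1.86
roll 17.954 q6+ 1.28
```

No contact on the way down. Closing and turning.

```bash
python3 -m crank '[{"fingers":-1,"tx":0,"ty":0,"tz":0,"roll":0},{"fingers":-1,"tx":0,"ty":0,"tz":0,"roll":0},{"fingers":-1,"tx":0,"ty":0,"tz":0,"roll":0},{"fingers":-1,"tx":0,"ty":0,"tz":0,"roll":0},{"fingers":-1,"tx":0,"ty":0,"tz":0,"roll":0},{"fingers":-1,"tx":0,"ty":0,"tz":0,"roll":1},{"fingers":-1,"tx":0,"ty":0,"tz":0,"roll":2},{"fingers":-1,"tx":0,"ty":0,"tz":0,"roll":3}]' 30;  python3 -c "
from h import *
go(*N['l'],.174,-65.2);print(observe()['torque'])"
```

```text
time: 15.25
tool_pos: [0.543, 0.0751, 0.177]
tool_rot: [-0.997, 1.568, -1.098]
contact_force: [-0.3, -5.0, 3.3]
opening: 0.0098
pos [0.543  0.0751 0.177 ] yawY 84.19 q [-1.000e-03  4.530e-01  1.571e+00 -2.000e-03  1.117e+00 -1.470e+00] F [-0.3 -5.   3.3] open 0.0098 t 15.25
tx ty tz [ 0.074  0.026 -0.024]
roll 5.939 q6+ -0.29
roll 23.939 q6+ 2.85
[-0.72659787 -0.0682303   0.06253811]
```

```bash
python3 -m crank '[{"fingers":-1,"tx":0,"ty":0,"tz":0,"roll":1},{"fingers":-1,"tx":0,"ty":0,"tz":0,"roll":2},{"fingers":-1,"tx":0,"ty":0,"tz":0,"roll":3},{"fingers":-1,"tx":0,"ty":0,"tz":0,"roll":4},{"fingers":-1,"tx":0,"ty":0,"tz":0,"roll":5},{"fingers":-1,"tx":0,"ty":0,"tz":0,"roll":5.95},{"fingers":-1,"tx":0,"ty":0,"tz":0,"roll":5.95},{"fingers":-1,"tx":0,"ty":0,"tz":0,"roll":5.95}]' 30;  python3 -c "
from h import *
go(*N['l'],.174,-65.2);print(observe()['torque'])"
python3 -m crank '[{"fingers":-0.2,"tx":0,"ty":0,"tz":0,"roll":0},{"fingers":-0.2,"tx":0,"ty":0,"tz":0,"roll":0},{"fingers":-0.2,"tx":0,"ty":0,"tz":0,"roll":0},{"fingers":-0.2,"tx":-0.5,"ty":0,"tz":0,"roll":0},{"fingers":-0.2,"tx":-1.0,"ty":0,"tz":0,"roll":0},{"fingers":-0.2,"tx":-1.55,"ty":0,"tz":0,"roll":0},{"fingers":-0.2,"tx":-1.55,"ty":0,"tz":0,"roll":0},{"fingers":-0.2,"tx":-1.55,"ty":0,"tz":0,"roll":0}]' 30;  python3 -c "
from h import *
go(*N['r'],.236,-75.2)"
```

```text
time: 16.25
tool_pos: [0.5417, 0.0732, 0.1769]
tool_rot: [-0.848, 1.565, -1.983]
contact_force: [-5.1, -12.0, 6.7]
opening: 0.0096
pos [0.5417 0.0732 0.1769] yawY 24.99 q [-0.003  0.453  1.572 -0.006  1.119 -0.437] F [ -5.1 -12.    6.7] open 0.0096 t 16.25
tx ty tz [ 0.073  0.042 -0.063]
roll 0.019 q6+ -0.29
roll 18.019 q6+ 2.85
[-2.01486113  0.75889882 -0.0842452 ]
time: 17.25
tool_pos: [0.5423, 0.0762, 0.2375]
tool_rot: [-1.987, 1.569, -3.122]
contact_force: [0.7, 0.6, 0.4]
opening: 0.0368
pos [0.5423 0.0762 0.2375] yawY 25.01 q [-0.     0.395  1.483 -0.     1.264 -0.437] F [0.7 0.6 0.4] open 0.0368 t 17.25
tx ty tz [0.038 0.101 4.546]
roll 1.021 q6+ -0.4
roll 19.021 q6+ 2.74
```

```bash
python3 -m crank '[{"fingers":-0.2,"tx":0,"ty":0.0,"tz":0.7,"roll":0.3},{"fingers":-0.2,"tx":0,"ty":0,"tz":1.5,"roll":0.6},{"fingers":-0.2,"tx":0,"ty":0,"tz":2.4,"roll":0.8},{"fingers":-0.2,"tx":0,"ty":0.05,"tz":3.3,"roll":1.02},{"fingers":-0.2,"tx":0,"ty":0.1,"tz":4.0,"roll":1.02},{"fingers":-0.2,"tx":0,"ty":0.1,"tz":4.545,"roll":1.02},{"fingers":-0.2,"tx":0,"ty":0.1,"tz":4.545,"roll":1.02},{"fingers":-0.2,"tx":0,"ty":0.1,"tz":4.545,"roll":1.02}]' 30;  python3 -c "
from h import *
go(*N['r'],.175,-75.2)"
```

```text
time: 18.25
tool_pos: [0.6226, -0.0862, 0.2376]
tool_rot: [-2.252, 1.569, 2.719]
contact_force: [-1.0, 0.0, 0.3]
opening: 0.0368
pos [ 0.6226 -0.0862  0.2376] yawY 14.81 q [-0.26   0.546  1.235  0.     1.362 -0.518] F [-1.   0.   0.3] open 0.0368 t 18.25
tx ty tz [1.566e+00 1.000e-03 1.800e-02]
roll 0.001 q6+ -0.4
roll 18.001 q6+ 2.74
```

```bash
python3 -m crank '[{"fingers":-0.2,"tx":0.3,"ty":0,"tz":0,"roll":0},{"fingers":-0.2,"tx":0.7,"ty":0,"tz":0,"roll":0},{"fingers":-0.2,"tx":1.1,"ty":0,"tz":0,"roll":0},{"fingers":-0.2,"tx":1.55,"ty":0,"tz":0,"roll":0},{"fingers":-0.2,"tx":1.55,"ty":0,"tz":0,"roll":0},{"fingers":-1,"tx":1.55,"ty":0,"tz":0,"roll":0},{"fingers":-1,"tx":1.55,"ty":0,"tz":0,"roll":0},{"fingers":-1,"tx":1.55,"ty":0,"tz":0,"roll":0}]' 30;  python3 -c "
from h import *
go(*N['r'],.175,-165.2)"
```

```text
time: 19.25
tool_pos: [0.6225, -0.0873, 0.1771]
tool_rot: [-1.253, 1.569, -2.565]
contact_force: [-13.8, -3.9, 9.9]
opening: 0.0116
pos [ 0.6225 -0.0873  0.1771] yawY 14.81 q [-2.610e-01  5.930e-01  1.324e+00 -1.000e-03  1.226e+00 -5.190e-01] F [-13.8  -3.9   9.9] open 0.0116 t 19.25
tx ty tz [ 0.053  0.009 -0.007]
roll -8.999 q6+ -1.97
roll 9.001 q6+ 1.17
```

```bash
python3 -m crank '[{"fingers":-1,"tx":0,"ty":0,"tz":0,"roll":0},{"fingers":-1,"tx":0,"ty":0,"tz":0,"roll":0},{"fingers":-1,"tx":0,"ty":0,"tz":0,"roll":1},{"fingers":-1,"tx":0,"ty":0,"tz":0,"roll":2},{"fingers":-1,"tx":0,"ty":0,"tz":0,"roll":3},{"fingers":-1,"tx":0,"ty":0,"tz":0,"roll":4},{"fingers":-1,"tx":0,"ty":0,"tz":0,"roll":5},{"fingers":-1,"tx":0,"ty":0,"tz":0,"roll":6}]' 30;  python3 -c "
from h import *
go(*N['r'],.175,-165.2)"
```

```text
time: 20.25
tool_pos: [0.6218, -0.0875, 0.1771]
tool_rot: [-0.442, 1.568, -2.807]
contact_force: [-6.1, -1.9, 4.6]
opening: 0.0097
pos [ 0.6218 -0.0875  0.1771] yawY -45.53 q [-0.261  0.593  1.324 -0.002  1.227  0.534] F [-6.1 -1.9  4.6] open 0.0097 t 20.25
tx ty tz [ 0.053  0.006 -0.029]
roll -15.033 q6+ -1.97
roll 2.967 q6+ 1.17
```

```bash
python3 -m crank '[{"fingers":-1,"tx":0,"ty":0,"tz":0,"roll":1},{"fingers":-1,"tx":0,"ty":0,"tz":0,"roll":2},{"fingers":-1,"tx":0,"ty":0,"tz":0,"roll":2.97},{"fingers":-1,"tx":0,"ty":0,"tz":0,"roll":2.97},{"fingers":-1,"tx":0,"ty":0,"tz":0,"roll":2.97},{"fingers":-0.2,"tx":0,"ty":0,"tz":0,"roll":2.97},{"fingers":-0.2,"tx":0,"ty":0,"tz":0,"roll":2.97},{"fingers":-0.2,"tx":0,"ty":0,"tz":0,"roll":2.97}]' 30; python3 -m crank '[{"fingers":-0.2,"tx":-0.5,"ty":0,"tz":0,"roll":0},{"fingers":-0.2,"tx":-1.1,"ty":0,"tz":0,"roll":0},{"fingers":-0.2,"tx":-1.6,"ty":0,"tz":0,"roll":0},{"fingers":-0.2,"tx":-1.6,"ty":0,"tz":0,"roll":-1},{"fingers":-0.2,"tx":-1.6,"ty":0,"tz":0,"roll":-2},{"fingers":-0.2,"tx":-1.6,"ty":0,"tz":0,"roll":-3},{"fingers":-0.2,"tx":-1.6,"ty":0,"tz":0,"roll":-4},{"fingers":-0.2,"tx":-1.6,"ty":0,"tz":0,"roll":-5}]' 30;  python3 -c "
from h import *
go(*N['m'],.236,-86.5)
W=cloud('top',read_camera('top')[1])
for o in nuts(np.array([.5343,-.0293]),.4613,[W]):print(o[0],o[3:])"
```

```text
time: 21.25
tool_pos: [0.6233, -0.087, 0.1765]
tool_rot: [2.655, 1.57, -0.223]
contact_force: [-0.8, -0.6, 1.0]
opening: 0.0343
time: 22.25
tool_pos: [0.6232, -0.0869, 0.2404]
tool_rot: [1.435, 1.571, -0.565]
contact_force: [0.2, -0.0, 0.1]
opening: 0.0369
pos [ 0.6232 -0.0869  0.2404] yawY -24.56 q [-0.26   0.545  1.23  -0.     1.367  0.168] F [ 0.2 -0.   0.1] open 0.0369 t 22.25
tx ty tz [ 0.111 -0.946 -2.448]
roll -2.806 q6+ -0.03
0 ([140], array([0.00355273, 0.01507818]), np.float64(92.98142611676666), np.float64(1.9800606246523695))
1 ([132], array([0.00353954, 0.01507142]), np.float64(114.57302077210767), np.float64(2.6504137583572565))
2 ([152], array([0.00339235, 0.0152391 ]), np.float64(102.7338576604776), np.float64(0.7626510329426626))
3 ([0], array([nan, nan]), np.float64(nan), np.float64(nan))
4 ([133], array([0.00374313, 0.01362173]), np.float64(61.29582737860396), np.float64(0.4386835457058731))
5 ([0], array([nan, nan]), np.float64(nan), np.float64(nan))h.py:16: RuntimeWarning: Mean of empty slice.
  P=np.vstack(L);mu=P.mean(0);w,V=np.linalg.eigh(np.cov((P-mu).T));d=V[:,1]
  ret = um.true_divide(
  avg = a.mean(axis, **keepdims_kw)
h.py:16: RuntimeWarning: Degrees of freedom <= 0 for slice
  P=np.vstack(L);mu=P.mean(0);w,V=np.linalg.eigh(np.cov((P-mu).T));d=V[:,1]
  c *= np.true_divide(1, fact)
  c *= np.true_divide(1, fact)
```

Depth shows the marked nut turned 1.566 and the left nut 1.559 rad. The arm hides the right and opposite nuts for now. Back to the marked nut for its second quarter turn.

```bash
python3 -m crank '[{"fingers":-0.2,"tx":0.05,"ty":-0.25,"tz":-0.6,"roll":-1},{"fingers":-0.2,"tx":0.1,"ty":-0.5,"tz":-1.3,"roll":-2},{"fingers":-0.2,"tx":0.1,"ty":-0.75,"tz":-2.0,"roll":-2.8},{"fingers":-0.2,"tx":0.1,"ty":-0.95,"tz":-2.45,"roll":-2.8},{"fingers":-0.2,"tx":0.1,"ty":-0.95,"tz":-2.45,"roll":-2.8},{"fingers":-0.2,"tx":0.1,"ty":-0.95,"tz":-2.45,"roll":-2.8},{"fingers":-0.2,"tx":0.1,"ty":-0.95,"tz":-2.45,"roll":-2.8},{"fingers":-0.2,"tx":0.1,"ty":-0.95,"tz":-2.45,"roll":-2.8}]' 30;  python3 -c "
from h import *
go(*N['m'],.175,-86.5)"
```

```text
time: 23.3
tool_pos: [0.6299, 0.017, 0.2365]
tool_rot: [0.252, 1.571, -1.266]
contact_force: [0.1, 0.6, -0.5]
opening: 0.0367
pos [0.6299 0.017  0.2365] yawY 3.0 q [-0.094  0.549  1.233 -0.     1.359 -0.147] F [ 0.1  0.6 -0.5] open 0.0367 t 23.3
tx ty tz [ 1.538 -0.01  -0.022]
roll -0.05 q6+ -0.03
```

```bash
python3 -m crank '[{"fingers":-0.2,"tx":0.3,"ty":-0.01,"tz":-0.02,"roll":-0.05},{"fingers":-0.2,"tx":0.7,"ty":-0.01,"tz":-0.02,"roll":-0.05},{"fingers":-0.2,"tx":1.1,"ty":-0.01,"tz":-0.02,"roll":-0.05},{"fingers":-0.2,"tx":1.5,"ty":-0.01,"tz":-0.02,"roll":-0.05},{"fingers":-0.2,"tx":1.5,"ty":-0.01,"tz":-0.02,"roll":-0.05},{"fingers":-1,"tx":1.5,"ty":-0.01,"tz":-0.02,"roll":-0.05},{"fingers":-1,"tx":1.5,"ty":-0.01,"tz":-0.02,"roll":-0.05},{"fingers":-1,"tx":1.5,"ty":-0.01,"tz":-0.02,"roll":-0.05}]' 30;  python3 -c "
from h import *
go(*N['m'],.175,-176.5)"
```

```text
time: 24.3
tool_pos: [0.629, 0.0186, 0.177]
tool_rot: [-1.366, 1.57, -2.874]
contact_force: [-14.7, -1.5, 9.7]
opening: 0.0113
pos [0.629  0.0186 0.177 ] yawY 3.6 q [-0.092  0.594  1.322 -0.     1.227 -0.155] F [-14.7  -1.5   9.7] open 0.0113 t 24.3
tx ty tz [0.051 0.013 0.018]
roll -8.99 q6+ -1.6
roll 9.01 q6+ 1.54
```

```bash
python3 -m crank '[{"fingers":-1,"tx":0,"ty":0,"tz":0,"roll":0},{"fingers":-1,"tx":0,"ty":0,"tz":0,"roll":0},{"fingers":-1,"tx":0,"ty":0,"tz":0,"roll":1},{"fingers":-1,"tx":0,"ty":0,"tz":0,"roll":2},{"fingers":-1,"tx":0,"ty":0,"tz":0,"roll":3},{"fingers":-1,"tx":0,"ty":0,"tz":0,"roll":4},{"fingers":-1,"tx":0,"ty":0,"tz":0,"roll":5},{"fingers":-1,"tx":0,"ty":0,"tz":0,"roll":6}]' 30;  python3 -c "
from h import *
go(*N['m'],.175,-176.5)"
```

```text
time: 25.3
tool_pos: [0.6293, 0.018, 0.177]
tool_rot: [0.95, 1.569, -1.611]
contact_force: [-1.9, -2.0, 1.3]
opening: 0.0096
pos [0.6293 0.018  0.177 ] yawY -56.73 q [-9.200e-02  5.940e-01  1.322e+00 -1.000e-03  1.226e+00  8.980e-01] F [-1.9 -2.   1.3] open 0.0096 t 25.3
tx ty tz [ 0.051  0.005 -0.003]
roll -15.023 q6+ -1.6
roll 2.977 q6+ 1.54
```

```bash
python3 -m crank '[{"fingers":-1,"tx":0,"ty":0,"tz":0,"roll":1},{"fingers":-1,"tx":0,"ty":0,"tz":0,"roll":2},{"fingers":-1,"tx":0,"ty":0,"tz":0,"roll":2.98},{"fingers":-1,"tx":0,"ty":0,"tz":0,"roll":2.98},{"fingers":-1,"tx":0,"ty":0,"tz":0,"roll":2.98},{"fingers":-0.2,"tx":0,"ty":0,"tz":0,"roll":2.98},{"fingers":-0.2,"tx":0,"ty":0,"tz":0,"roll":2.98},{"fingers":-0.2,"tx":0,"ty":0,"tz":0,"roll":2.98}]' 30; python3 -m crank '[{"fingers":-0.2,"tx":-0.5,"ty":0,"tz":0,"roll":0},{"fingers":-0.2,"tx":-1.1,"ty":0,"tz":0,"roll":0},{"fingers":-0.2,"tx":-1.8,"ty":0,"tz":0,"roll":0},{"fingers":-0.2,"tx":-2.2,"ty":1,"tz":0.5,"roll":0},{"fingers":-0.2,"tx":-2.2,"ty":2,"tz":1,"roll":0},{"fingers":-0.2,"tx":-2.2,"ty":3,"tz":2,"roll":0},{"fingers":-0.2,"tx":-2.2,"ty":4,"tz":3,"roll":0},{"fingers":-0.2,"tx":-2.2,"ty":5,"tz":4,"roll":0}]' 30; python3 -m crank '[{"fingers":-0.2,"tx":0,"ty":1,"tz":1,"roll":0},{"fingers":-0.2,"tx":0,"ty":2,"tz":1.5,"roll":0},{"fingers":-0.2,"tx":0,"ty":3,"tz":1.5,"roll":0},{"fingers":-0.2,"tx":0,"ty":4,"tz":1.5,"roll":0},{"fingers":-0.2,"tx":0,"ty":5,"tz":1.5,"roll":0},{"fingers":-0.2,"tx":0,"ty":5,"tz":1.5,"roll":0},{"fingers":-0.2,"tx":0,"ty":5,"tz":1.5,"roll":0},{"fingers":-0.2,"tx":0,"ty":5,"tz":1.5,"roll":0}]' 30;
python3 -c "
from h import *
go(*N['m'],.175,-176.5)
p,d=read_camera('top');W=cloud('top',d);cv2.imwrite('pics/t9.png',p[...,::-1])
W0=cloud('top',np.load('top_d.npy'))
a=nuts(np.array([.5343,-.0293]),.4613,[W0])
for o,b in zip(nuts(np.array([.5343,-.0293]),.4613,[W]),a):print(o[0],o[3],o[6],'moved',o[6]-b[6])" 2>/dev/null
```

```text
time: 26.3
tool_pos: [0.6295, 0.019, 0.1765]
tool_rot: [-2.223, 1.571, 0.986]
contact_force: [0.3, 0.5, 0.3]
opening: 0.0343
time: 27.3
tool_pos: [0.4819, -0.1925, 0.2646]
tool_rot: [2.551, 1.57, -0.524]
contact_force: [0.8, -0.1, 0.2]
opening: 0.0366
time: 28.3
tool_pos: [0.4366, -0.3939, 0.2648]
tool_rot: [-2.326, 1.571, 0.883]
contact_force: [0.4, -0.4, -0.6]
opening: 0.0365
pos [ 0.4366 -0.3939  0.2648] yawY -86.13 q [-0.864  0.45   1.32   0.     1.371  0.639] F [ 0.4 -0.4 -0.6] open 0.0365 t 28.3
tx ty tz [ 2.245 -9.945 -5.505]
roll -17.963 q6+ -1.6
roll 0.037 q6+ 1.54
0 [127] 0.40538095304063937 moved -0.008482068546753485
1 [132] 2.6513448012030345 moved 1.5595247136778
2 [148] 0.7665241846685076 moved 0.002310346359359672
3 [143] 2.3795587336457986 moved 1.5795549449117448
4 [144] 0.43650779452033905 moved -0.0009112921463154677
5 [162] 2.2946104003751167 moved 1.5652272255682167
```

View pics/t9.png

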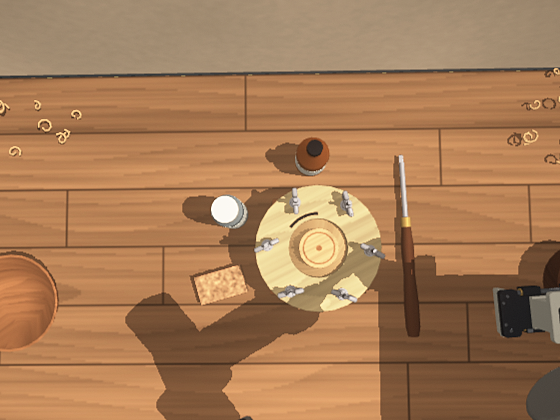

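The top view shows the can (228,211), bottle (313,155), block (220,285) and gouge where they were, and the arm clear at right.

```bash
python3 -c "
from cell import *
print(hand_in())"
```

```text
the job is handed in; nothing more can be done
None
```

The job is done and handed in at about 28 s, well inside the 72 s limit. I worked in the order asked:

1. I eased the opposite nut a quarter turn anticlockwise.
2. I gave the marked nut a quarter turn clockwise.
3. I gave the left nut, then the right nut, a quarter turn clockwise each.
4. I gave the marked nut its second quarter turn.

At the end I let go and drew the arm clear.

**Turn checks:** The camera can't tell one ear from the other, so it only shows each angle to within half a turn. I settled the rest from how far the gripper had turned.

| Nut | Turn measured (rad) |
|---|---|
| Opposite | −1.56 |
| Marked, first turn | +1.57 |
| Marked, total | +3.13 |
| Left | +1.56 |
| Right | +1.57 |
| The two left alone | within 0.003 of where they started |

**Bench:** In the last picture the can, bottle, block and gouge look unmoved.

**Forces:** No reading between moves went above about 20 N at the wrist.

**What went wrong:** My first pinch on the opposite nut closed at 16 mm instead of 10, probably on the boss. I released it and gripped again 6 mm higher before turning.

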